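Zero the length counter under its clip-on hood

ROBOT

A 6-joint arm with a two-finger parallel gripper is mounted at the origin on the work surface. World frame = base frame: x ahead of the robot, y to its left, z up, the work surface at z = 0. Lengths are in m, angles in rad, forces in N, time in s.
With the tool pointing down it reaches from about 0.3 to 0.875 m from the base axis. Payload 6.4 kg.
Tool frame: the origin (TCP) lies on the front face of the gripper's body, between the roots of the fingers; the fingertips stand 73 mm ahead of it and the grasp point (between the pads) lies ctrl.pinch_z ahead of it (ctrl.pinch_z is the distance from the TCP to the grasp point, in m); z points along the fingers, x is the direction in which the jaws open and shut, and the axes are right-handed (so a half turn about z gives the same grasp; the last joint's range is limited). The gripper opens to 85 mm and grips with 20 to 120 N. Pads are 22 mm wide; open, the fingers measure 114 mm over their backs; the gripper's body (76 mm by 85 mm) begins 54 mm behind the grasp point. The pads swing forward as they close: fully open they stand 13 mm farther back than shut.
Start: joints at [1.07, 0.181, 1.607, -0, 1.354, -0.206], TCP at [0.167, 0.55, 0.304] pointing down, gripper open.
Joint ranges: [-2.99, 2.99], [-0.89, 2.07], [0.3, 2.58], [-1.14, 4.28], [0, 2.63], [-3.12, 3.12]. Speed limits (rad/s): [2.57, 2.57, 3.01, 3.14, 3.14, 3.14].

INTERFACE

Orientations are given as a unit quaternion [w, x, y, z].
In Python, from bench import ctrl gives the robot as it stands.
- The arm moves only by the tool move_arm, never from a script. Its argument "rows" is text: rows parted by semicolons, each of 7 numbers parted by spaces: the shift along the tool's x, y, z in cm, then the turn, a rotation vector about the tool's x, y, z in degrees, then the opening, from 0 (shut) to 1 (fully open). In form: x y z rx ry rz grip; .... A call has 1 to 20 rows; each row shifts and turns the commanded pose from where the row before left it, along the tool's axes as they then stand; what a row does not reach is not made up. A row lasts 1/10 s, in which the tool goes at most 50 mm and 8.59 degrees, less where a joint would pass 70% of its speed; a pose out of reach is approached as far as the arm can. A call with a gripper value outside its range is refused whole. The fingers move at their own pace and stop on an object; the grip force is fixed at half the most. Time passes only in rows, so rows that do not move let the fingers close. It gives the time, the measured TCP pose, the force and the opening at its end, in the units of the state.
- ctrl.get_obs(): the state, without advancing time (a new reading comes with each control period).
- ctrl.camera(name): name is "scene" or "top" or "wrist"; returns a dict with "color" (420x560x3 uint8, blue, green, red), "fx", "fy", "cx", "cy" (pixels), "rvec" (rotation vector, rad) and "tvec" (3), from world to camera coordinates, as OpenCV has them. Camera axes: x right, y down, z forward; pixel columns grow to the right and rows downward; lengths in m; the calibration is good to about 2 mm. A picture is of the moment at which its call begins. There is no depth.
- ctrl.hand_in(): hands the job in, once; it reports no verdict.
Trained networks look in the newest picture that a camera, given by its name, has taken for a name from the list of things; names that differ only in an ending like _2 or _b are one class to them, and where a whole thing is asked for, a point or a joint stands for the part that bears it (a point fixed in the world has none). Each returns a list of dicts, best first, with "confidence" (0 to 1); they miss things now and then, are a little off and sometimes report something else, mostly with a low value. They report only what shows in the picture. A call takes as long as a camera call.
- ctrl.look_for(camera, query): "bbox" ([left, top, right, bottom] in pixels, round what is visible of it).
- ctrl.trace(camera, query): "region" (420x560 bool, what is visible of it) and "bbox" ([left, top, right, bottom] in pixels, round what is visible of it).
The state is a dict: "time_s": time; "q": joint angles; "dq": joint speeds; "joint_efforts": joint torques, N m; "eef_pos": TCP position; "eef_rot": TCP orientation; "wrist_force": force on the tool from outside, world axes, zero at the start; "torque": the same for the moment, N m; "opening": opening from 0.0 (shut) to 1.0 (fully open).
Only numpy, scipy, OpenCV 4.12 (cv2) and the standard library are available. Lean on these libraries where they do the work, as an engineer would, in place of code of your own. Each camera call takes 0.05 s, during which the arm holds its last target.

TASK

Pull the clear dust hood straight up off the length counter (it snaps over spring catches) and stand it upright on the plywood board, without dropping it. Then turn the counter's reset knob anticlockwise, seen from above, back to its zero stop. Leave the tools and containers around it where they are.

Things in the scene. Friction and masses are not known exactly. Their poses are not given: they have to be found in the camera images.
- counter: Fixed counter: green housing 130 x 130 x 45 mm high, on it a 92 x 92 mm collar 14 mm high and a white 86 mm dial, its face 61 mm above the bench. A rubber wheel sticks out at -x to 104 mm from the centre. Origin: centre of the underside, on the bench; z up through the knob's axis; +x points to the dial's zero (longest mark). Left or right, turned up to 0.5 rad.
- reset_knob (a joint): Reset knob angle, rad: 0 at the zero stop, growing clockwise seen from above; starts at 0.9 to 2.2. Light friction (0.06 N m), stays where left. Turned anticlockwise it meets a hard stop at 0, its pointer then at the zero mark, beside a short steel post (7 mm thick, 5 mm high) at the dial's rim.
- reset_grip (a point): Point on the black wing knob's axis, 89 mm above the bench, where to pinch it. The wing is a bar 64 mm long, 14 mm thick, underside 66 mm and top 94 mm above the bench; a flat steel pointer (5 mm wide, 40 mm from the axis) sticks out under one end. x axis along the wing to the pointer's end, z up; at zero parallel to the counter's x.
- dial_zero (a point): The zero mark on the dial's face, 40 mm from the knob's axis along the counter's +x, 61 mm above the bench.
- hood: Loose clear dust hood, a box open below, 107 x 113 x 59 mm high, 3 mm walls, aluminium rim, wooden grip bar on top; 0.25 kg. Starts snapped over the collar, rim 45 mm above the bench, axes as the counter's. Origin: centre of its lower edge plane; z up. Two spring catches: a straight pull up of 5 to 15 N frees it within 10 mm; lift 60 mm or more to clear the knob.
- hood_grip (a point): Point on the hood's wooden grip bar, 81 mm above the hood's lower edge, the height at which to pinch it. The bar is 76 mm long along the hood's x axis, 16 mm thick and 36 mm high, its top 95 mm above the hood's lower edge. Axes as the hood's.
- board: Fixed plywood board lying on the bench, 190 x 180 mm, 18 mm thick, on the side away from the counter: the place for the hood. Origin: centre of its underside; z up.
- hammer: Hammer lying on the bench, 260 mm long, beyond the work; leave it alone. Origin: on its underside.
- jar: Closed glass jar, 72 mm diameter, 90 mm high, standing in front of the robot base; leave it alone. Origin: centre of its underside.
- tub: Open black plastic mixing tub, 110 mm wide at the rim, 110 mm high, to one side; leave it alone. Origin: centre of its underside.
- foam: Block of white hard foam, 130 x 90 x 60 mm, to one side; leave it alone. Origin: centre of its underside.

How it is judged:
On the way, in this order (a step that is already met when the one before it is completed fails the run):
1. the hood has been pulled off its catches and lifted clear of the knob, at least 60 mm above its seat, while the knob is still away from zero (z of hood in the frame of counter above 0.105 m and value of joint reset_knob above 0.3 rad), for 0.1 s.
2. the hood stands upright on the plywood board, its centre within 40 mm of the board's centre, let go, while the knob is still away from zero (horizontal distance between hood and board below 0.04 m and z of hood in the frame of board below 0.023 m and angle between hood's own z axis and vertical below 0.1 rad and contact force between the fingers and hood below 0.2 N and value of joint reset_knob above 0.3 rad), for 0.2 s.
3. the reset knob is back at its zero stop, within 0.06 rad (value of joint reset_knob below 0.06 rad), for 0.2 s.
At the end, for the whole second after the job is handed in: The knob is at its zero stop (within 0.06 rad) and at rest; the hood stands upright (within 0.1 rad) and still, flat on the plywood board, its centre within 40 mm of the board's centre; the gripper touches nothing (value of joint reset_knob below 0.06 rad and velocity of joint reset_knob between -0.05 and 0.05 rad/s and horizontal distance between hood and board below 0.04 m and z of hood in the frame of board below 0.023 m and angle between hood's own z axis and vertical below 0.1 rad and linear speed of hood below 0.03 m/s and contact force between the fingers and anything else below 0.2 N).
It fails at once if the hood is dropped: it falls free of the fingers faster than 0.7 m/s (a fall of more than about 25 mm) (linear speed of hood above 0.7 m/s and contact force between the fingers and hood below 0.2 N).
It fails at once if the hammer, jar, tub or foam block is moved more than 30 mm (distance of any of hammer, jar, tub, foam from where it was at the start of the episode above 0.03 m).
It also fails if it takes over 64 s, if anything falls off the work surface, if the arm or the gripper's body presses on something with over 40 N, if the wrist force passes 120 N, or if a joint passes its speed limit or range.

## Working session

There is one attempt and no reset: what is moved stays moved. The work goes in short steps, Python scripts to look and compute and a tool call to move; the robot and the scene stay as the last step left them, time stands still between calls to the robot, and variables do not carry over. Pictures are saved under pics/ and viewed, and the job is handed in when it is done.

Besides the shell and the picture viewer there is one more tool, called after "Call:" as name(argument=value, ...) on one line, values as JSON. move_arm: Moves the arm, as the interface text tells. Its arguments: {"type":"object","properties":{"rows":{"type":"string"}},"required":["rows"]}

```bash
mkdir -p pics; ls
python3 - <<'E'
from bench import ctrl
import cv2
print(ctrl.get_obs(), ctrl.pinch_z)
for c in ["scene","top","wrist"]:
    r=ctrl.camera(c); cv2.imwrite(f"pics/{c}0.png",r["color"])
    print(c,r["fx"],r["fy"],r["cx"],r["cy"],r["rvec"],r["tvec"])
    for n in ["counter","hood","hood_grip","board","reset_knob","dial_zero","jar","tub","foam","hammer"]:
        print(n,[(d["bbox"],round(d["confidence"],2)) for d in ctrl.look_for(c,n)][:2])
E
```

```text
pics
{'time_s': 0.0, 'q': array([ 1.06966471e+00,  1.81522361e-01,  1.60798628e+00, -3.06515128e-06,
        1.35377742e+00, -2.06292685e-01]), 'dq': array([ 0.00032551, -0.00069929, -0.00165382,  0.00068573, -0.00223295,
       -0.00195347]), 'joint_efforts': array([ 1.16749445e-03, -4.44893861e+01, -3.51326108e+01, -1.39424951e-04,
        9.08457820e-03,  3.39710340e-06]), 'eef_pos': array([0.16686408, 0.54982425, 0.30300504]), 'eef_rot': array([ 3.55622222e-04,  8.03300747e-01,  5.95572996e-01, -7.68402397e-04]), 'wrist_force': array([-1.15594222,  0.54490229,  0.31486541]), 'torque': array([-0.01165186,  0.00872519, -0.01455304]), 'opening': 0.9967482183722384} 0.0539
scene 528.0419691197208 528.0419691197208 280.1296588513405 220.71034437406652 [ 0.91698881  2.73750929 -0.73930486] [ 0.47871222 -0.23550597  1.6361683 ]
counter [([220.2, 135.1, 275.6, 184.5], 0.37), ([335.4, 181.1, 362.8, 221.8], 0.2)]
hood [([222.8, 134.6, 274.4, 188.0], 0.6)]
hood_grip [([295.6, 271.5, 395.6, 366.0], 0.68), ([223.4, 135.5, 276.6, 186.6], 0.63)]
board [([294.7, 268.7, 397.1, 365.9], 0.7)]
reset
[... 550 characters left out ...]
61), ([330.0, 204.4, 380.4, 256.2], 0.57)]
hood_grip [([331.6, 203.3, 378.4, 254.7], 0.93)]
board [([156.7, 181.7, 216.6, 249.4], 0.93)]
reset_knob []
dial_zero [([325.1, 208.7, 383.0, 264.0], 0.95)]
jar [([255.1, 271.2, 282.0, 295.8], 0.97)]
tub [([418.0, 190.9, 463.4, 226.7], 0.91)]
foam [([73.7, 216.1, 118.1, 268.0], 0.76)]
hammer [([212.7, 137.8, 292.5, 175.6], 0.9)]
wrist 328.4662044708502 328.4662044708502 276.44343387510816 213.1991447245803 [-2.32084835 -1.72217601 -0.25896367] [-0.57544128 -0.04015778  0.37912112]
counter []
hood []
hood_grip []
board []
reset_knob [([325.1, 365.2, 357.8, 389.6], 0.37)]
dial_zero []
jar []
tub []
foam [([324.2, 366.0, 356.1, 390.6], 0.63)]
hammer []
```

Run:
```python
import cv2
a=cv2.imread("pics/top0.png"); b=cv2.imread("pics/scene0.png")
cv2.imwrite("pics/t1.png",cv2.resize(a[170:290,130:400],None,fx=2.9,fy=2.9,interpolation=cv2.INTER_CUBIC))
cv2.imwrite("pics/s1.png",cv2.resize(b[110:230,200:380],None,fx=4,fy=4,interpolation=cv2.INTER_CUBIC))
```

```text
(no output)
```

View pics/t1.png

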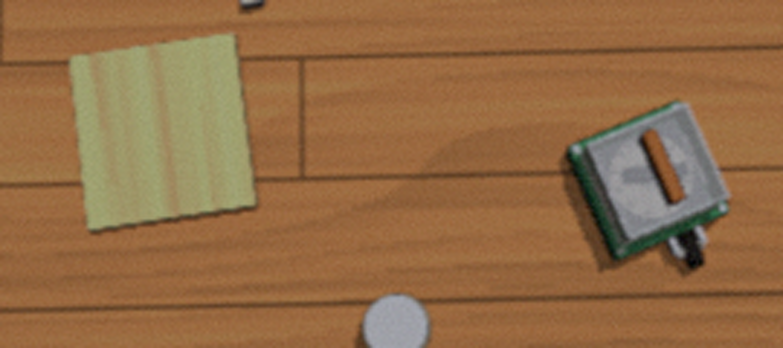

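View pics/s1.png

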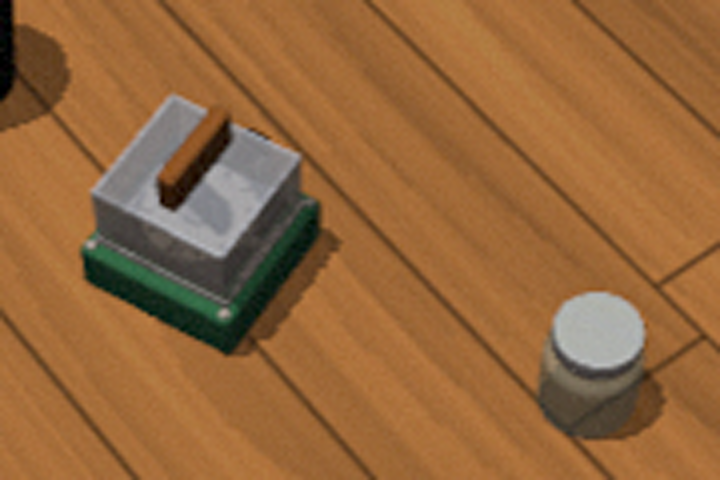

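View pics/wrist0.png

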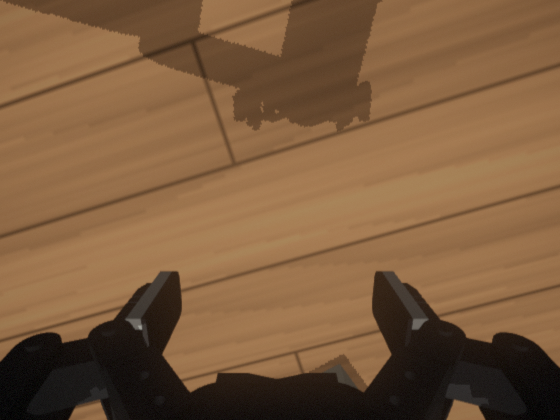

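View pics/scene0.png

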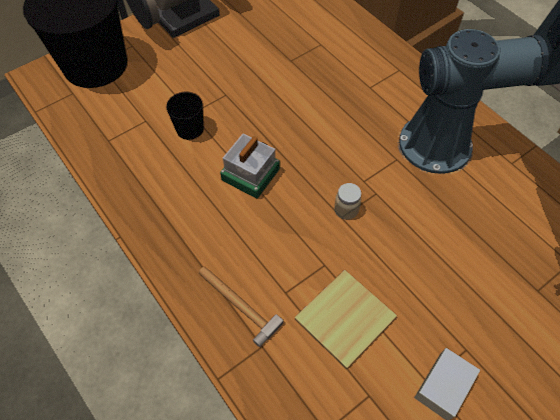

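```bash
cat > h.py <<'E'
import numpy as np, cv2
def cam(r):
    K=np.array([[r["fx"],0,r["cx"]],[0,r["fy"],r["cy"]],[0,0,1.]])
    R,_=cv2.Rodrigues(np.array(r["rvec"],float)); return K,R,np.array(r["tvec"],float)
def back(r,uv,z):
    K,R,t=cam(r); d=R.T@np.linalg.solve(K,[uv[0],uv[1],1]); o=-R.T@t
    return o+d*(z-o[2])/d[2]
def proj(r,P):
    K,R,t=cam(r); return cv2.projectPoints(np.array(P,float).reshape(-1,1,3),R and 0 if False else np.array(r["rvec"],float),t,K,None)[0].reshape(-1,2)
def rz(a): return np.array([[np.cos(a),-np.sin(a),0],[np.sin(a),np.cos(a),0],[0,0,1]])
E
python3 - <<'E'
from h import *
from bench import ctrl
for c in ["top","scene"]:
    r=ctrl.camera(c)
    im=r["color"]
    hsv=cv2.cvtColor(im,cv2.COLOR_BGR2HSV)
    # board
    t=ctrl.trace(c,"board")
    for d in t[:1]:
        m=d["region"].astype(np.uint8); cs=max(cv2.findContours(m,0,2)[0],key=cv2.contourArea)
        (a,b)=cs[:,0].mean(0); ys,xs=np.nonzero(m)
        P=np.array([back(r,(x,y),.018)[:2] for x,y in cs[:,0]],np.float32)
        print(c,"board",d["confidence"],cv2.minAreaRect(P), back(r,(xs.mean(),ys.mean()),.018))
    for d in ctrl.trace(c,"counter")[:1]:
        m=d["region"]
        print("counter",d["confidence"],d["bbox"])
    # green housing
    g=((hsv[...,0]>50)&(hsv[...,0]<90)&(hsv[...,1]>90)).astype(np.uint8)
    ys,xs=np.nonzero(g); print("green",len(xs),xs.min(),xs.max(),ys.min(),ys.max())
    P=np.array([back(r,(x,y),.045)[:2] for x,y in zip(xs,ys)],np.float32); print(cv2.minAreaRect(P))
    for n in ["jar","tub","foam","hammer","hood_grip"]:
        for d in ctrl.look_for(c,n)[:1]:
            x0,y0,x1,y1=d["bbox"]; print(n,round(d["confidence"],2),back(r,((x0+x1)/2,(y0+y1)/2),.14 if n=="hood_grip" else .05).round(3))
E
```

```text
top board 0.98 ((0.589413046836853, 0.2611912488937378), (0.19668595492839813, 0.18597480654716492), 6.867815971374512) [0.58721768 0.26078573 0.018     ]
counter 0.74 [325.8, 219.0, 382.1, 265.3]
green 630 1 559 145 419
((0.2869212329387665, -0.1312599778175354), (0.4666239321231842, 1.808126449584961), 22.73444175720215)
jar 0.75 [0.371 0.008 0.05 ]
tub 0.8 [ 0.582 -0.518  0.05 ]
foam 0.95 [0.512 0.525 0.05 ]
hammer 0.64 [0.754 0.059 0.05 ]
hood_grip 0.62 [ 0.508 -0.24   0.14 ]
scene board 0.75 ((0.5887015461921692, 0.26129093766212463), (0.20257528126239777, 0.1852802038192749), 7.616779327392578) [0.59098224 0.26441111 0.018     ]
counter 0.87 [221.3, 156.9, 280.0, 195.7]
green 1467 33 559 1 197
((0.25428786873817444, -0.4193800687789917), (0.8150259256362915, 1.8457081317901611), 49.05868148803711)
jar 0.77 [0.367 0.024 0.05 ]
tub 0.87 [ 0.577 -0.525  0.05 ]
foam 0.77 [0.518 0.536 0.05 ]
hammer 0.59 [0.792 0.09  0.05 ]
hood_grip 0.82 [ 0.546 -0.212  0.14 ]
```

Run:
```python
from h import *
from bench import ctrl
from scipy.optimize import minimize
R={c:ctrl.camera(c) for c in ["top","scene"]}
# bar ends by hand (zoom pics): top crop offset(130,170)/2.9 ; scene (200,110)/4
t=R["top"]; s=R["scene"]
for p in [(650,132),(676,200)]: print("top bar",back(t,(130+p[0]/2.9,170+p[1]/2.9),.14))
for p in [(219,112),(170,180)]: print("sc bar",back(s,(200+p[0]/4,110+p[1]/4),.14))
for p in [(575,148),(680,100),(727,210),(620,258)]: print("housing?",back(t,(130+p[0]/2.9,170+p[1]/2.9),.045))
for nm,(x,y,a) in {"guess":(0.512,-0.245,0.40)}.items():
    for c,o,k in [("top",(130,170),2.9),("scene",(200,110),4)]:
        im=cv2.imread(f"pics/{'t' if c=='top' else 's'}1.png")
        def box(w,l,z0,z1,col):
            Q=np.array([[sx*w/2,sy*l/2,z] for z in (z0,z1) for sx,sy in ((1,1),(1,-1),(-1,-1),(-1,1))])@rz(a).T+[x,y,0]
            q=((proj(R[c],Q)-o+.5)*k).astype(int)
            for f in (q[:4],q[4:]): cv2.polylines(im,[f.reshape(-1,1,2)],True,col,1)
        box(.13,.13,0,.045,(255,0,0)); box(.107,.113,.045,.104,(0,0,255)); box(.076,.016,.104,.14,(0,255,255))
        cv2.imwrite(f"pics/ov_{c}1.png",im)
```

```text
top bar [ 0.55366576 -0.23936247  0.14      ]
top bar [ 0.48650381 -0.26108384  0.14      ]
sc bar [ 0.48992585 -0.26203794  0.14      ]
sc bar [ 0.55108942 -0.23415831  0.14      ]
housing? [ 0.55464865 -0.17641482  0.045     ]
housing? [ 0.60315409 -0.28873862  0.045     ]
housing? [ 0.4861461  -0.33104153  0.045     ]
housing? [ 0.43910189 -0.21795783  0.045     ]
```

View pics/ov_top1.png

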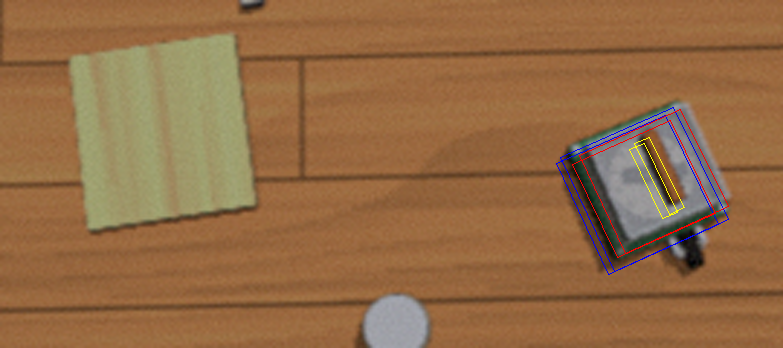

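View pics/ov_scene1.png

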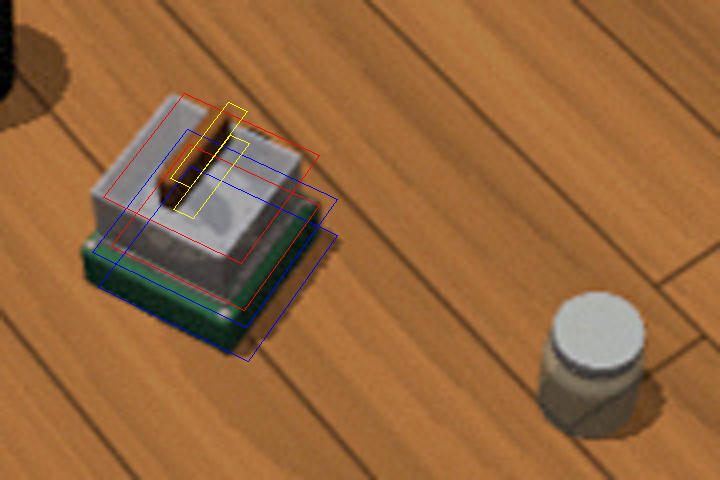

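Call:
move_arm(rows="0 0 0 0 0 8.5 1;0 0 0 0 0 8.5 1;0 0 0 0 0 8.5 1;0 0 0 0 0 8.5 1;0 0 0 0 0 8.5 1;0 0 0 0 0 8.5 1;0 0 0 0 0 8.5 1;0 0 0 0 0 8.5 1;0 0 0 0 0 8.5 1;0 0 0 0 0 8.5 1;0 0 0 0 0 8.5 1;0 0 0 0 0 8.5 1;0 0 0 0 0 8.5 1;0 0 0 0 0 8.5 1;0 0 0 0 0 8.5 1;0 0 0 0 0 8.5 1;0 0 0 0 0 4.4 1;0 0 0 0 0 0 1")

```text
time_s: 4.35
eef_pos: [0.1671, 0.5502, 0.3039]
eef_rot: [-0.0, 0.832, -0.554, 0.0]
wrist_force: [-0.1, -0.4, -0.1]
opening: 1.002
```

Call:
move_arm(rows="2 0 0 0 0 0 1;4 0 0 0 0 0 1;4.4 0 0 0 0 0 1;4.4 0 0 0 0 0 1;4.4 0 0 0 0 0 1;4.4 0 0 0 0 0 1;4.4 0 0 0 0 0 1;4.4 0 0 0 0 0 1;4.4 0 0 0 0 0 1;4.4 0 0 0 0 0 1;4.4 0 0 0 0 0 1;4.4 0 0 0 0 0 1;4.4 0 0 0 0 0 1;4.4 0 0 0 0 0 1;4.4 0 0 0 0 0 1;4.4 0 0 0 0 0 1;4.4 0 0 0 0 0 1;4.4 0 0 0 0 0 1;4.4 0 0 0 0 0 1;4.4 0 0 0 0 0 1")

```text
time_s: 6.35
eef_pos: [0.4964, -0.2377, 0.3039]
eef_rot: [-0.0, 0.833, -0.553, 0.0]
wrist_force: [0.3, 0.5, 0.8]
opening: 1.0
```

Run:
```python
from h import *
from bench import ctrl
o=ctrl.get_obs(); print(o["time_s"],o["q"].round(3),o["eef_pos"],o["eef_rot"])
r=ctrl.camera("wrist"); cv2.imwrite("pics/w2.png",r["color"])
K,R,t=cam(r); print("cam pos",-R.T@t,"axis",R[2])
```

```text
6.35 [-0.662  0.126  1.67   0.     1.346  0.51 ] [ 0.49640581 -0.23765983  0.30388501] [-2.53612380e-05  8.33089346e-01 -5.53138432e-01  1.27399582e-04]
cam pos [ 0.56716479 -0.20841554  0.37394262] axis [-0.27095981 -0.11488078 -0.95571083]
```

View pics/w2.png

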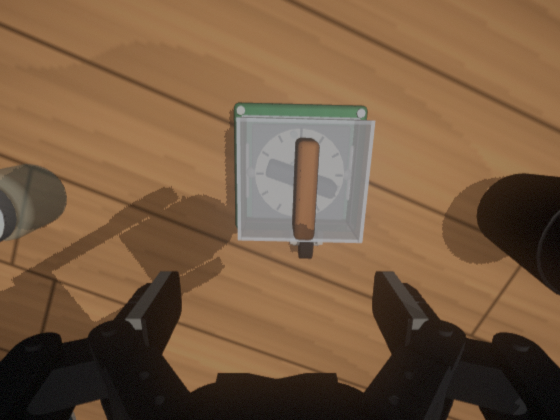

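Run:
```python
from h import *
from bench import ctrl
from scipy.optimize import least_squares
r=ctrl.camera("wrist"); im=r["color"].copy()
z=cv2.resize(im[90:270,220:400],None,fx=3.3,fy=3.3,interpolation=cv2.INTER_CUBIC); cv2.imwrite("pics/w2z.png",z)
# bar top: orange-brown seg
hsv=cv2.cvtColor(im,cv2.COLOR_BGR2HSV); sub=hsv[125:245,285:330]
m=((sub[...,1]>110)&(sub[...,0]<20)).astype(np.uint8)
n,l,st,ce=cv2.connectedComponentsWithStats(m); k=1+np.argmax(st[1:,4]); ys,xs=np.nonzero(l==k); print(st[k],xs.mean()+285,ys.mean()+125)
pts=[(( .065,.065,.045),(236,104)),((.065,-.065,.045),(366,107)),((.0535,.0565,.104),(237,119)),((.0535,-.0565,.104),(374,122)),((-.0535,-.0565,.104),(362,243)),((-.0535,.0565,.104),(238,240)),((.038,0,.14),(308,138)),((-.038,0,.14),(305,237))]
P=np.array([p for p,_ in pts]);U=np.array([u for _,u in pts],float)
f=lambda v:(proj(r,P@rz(v[2]).T+[v[0],v[1],0])-U).ravel()
s=least_squares(f,[.52,-.25,.4]); print(s.x,s.fun.reshape(-1,2).round(1))
x,y,a=s.x
def box(w,l,z0,z1,col):
    Q=np.array([[sx*w/2,sy*l/2,zz] for zz in (z0,z1) for sx,sy in ((1,1),(1,-1),(-1,-1),(-1,1))])@rz(a).T+[x,y,0]
    q=((proj(r,Q)-(220,90)+.5)*3.3).astype(int)
    for g in (q[:4],q[4:]): cv2.polylines(z,[g.reshape(-1,1,2)],True,col,1)
box(.13,.13,0,.045,(255,0,0)); box(.107,.113,.045,.104,(0,0,255)); box(.076,.016,.104,.14,(0,255,255))
cv2.imwrite("pics/w2o.png",z)
```

```text
[   1   15   23   98 1684] 297.103919239905 188.54097387173397
[ 0.52476392 -0.25771144  0.37464332] [[-3.8 -2. ]
 [ 3.  -1.9]
 [-3.  -3.5]
 [ 3.2 -3.3]
 [ 1.7  1.3]
 [-2.   2. ]
 [ 1.4  3. ]
 [-0.7  5.3]]
```

View pics/w2o.png

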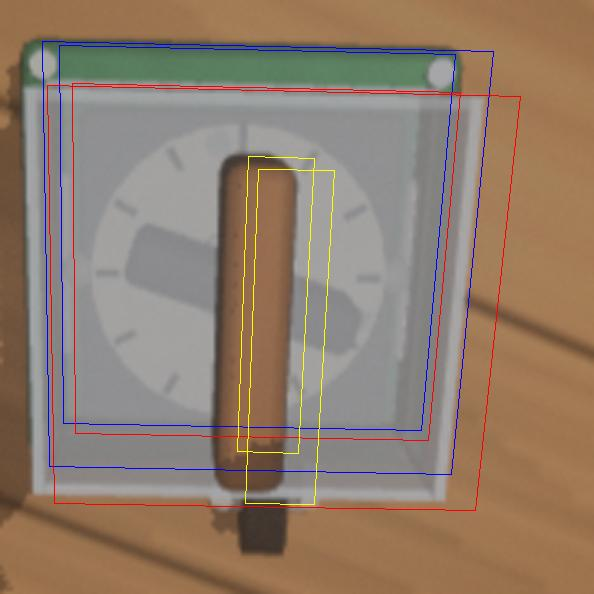

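```bash
cat > fit.py <<'E'
from h import *
from bench import ctrl
from scipy.optimize import least_squares
r=ctrl.camera("wrist"); im=r["color"].copy()
z=cv2.resize(im[90:270,220:400],None,fx=3.3,fy=3.3,interpolation=cv2.INTER_CUBIC)
pts=[(( .065,.065,.045),(22,42)),((.065,-.065,.045),(460,52)),((.0535,.0565,.104),(25,87)),((.0535,-.0565,.104),(483,96)),((-.0535,-.0565,.104),(444,500)),((-.0535,.0565,.104),(34,494)),((.038,0,.14),(259,158)),((-.038,0,.14),(248,488))]
P=np.array([p for p,_ in pts]);U=np.array([u for _,u in pts],float)/3.3+(220-.5,90-.5)
f=lambda v:(proj(r,P@rz(v[2]).T+[v[0],v[1],0])-U).ravel()
s=least_squares(f,[.52,-.25,.4]); print(s.x,s.fun.reshape(-1,2).round(1))
x,y,a=s.x
def box(w,l,z0,z1,col):
    Q=np.array([[sx*w/2,sy*l/2,zz] for zz in (z0,z1) for sx,sy in ((1,1),(1,-1),(-1,-1),(-1,1))])@rz(a).T+[x,y,0]
    q=((proj(r,Q)-(220,90)+.5)*3.3).astype(int)
    for g in (q[:4],q[4:]): cv2.polylines(z,[g.reshape(-1,1,2)],True,col,1)
box(.13,.13,0,.045,(255,0,0)); box(.107,.113,.045,.104,(0,0,255)); box(.076,.016,.104,.14,(0,255,255))
cv2.imwrite("pics/w2o.png",z)
o=ctrl.get_obs(); print(o["time_s"],o["eef_pos"],o["eef_rot"])
xx=cv2.Rodrigues(np.zeros(3))[0]
from scipy.spatial.transform import Rotation as Ro
q=o["eef_rot"]; M=Ro.from_quat([q[1],q[2],q[3],q[0]]).as_matrix()
print("tool-frame delta cm to TCP above bar", M.T@(np.array([x,y,.126+ctrl.pinch_z])-o["eef_pos"])*100,"tool x yaw",np.arctan2(M[1,0],M[0,0]), "want",a-np.pi/2)
E
python3 fit.py
```

```text
[ 0.52188352 -0.2467955   0.376957  ] [[-1.9 -1.6]
 [ 2.5 -1.9]
 [-2.8 -2. ]
 [ 2.1 -1.9]
 [ 1.7  1.8]
 [-2.1  1.5]
 [ 0.5  1.6]
 [ 0.   3.4]]
6.5 [ 0.49615961 -0.23791107  0.30320719] [ 1.28774792e-05  8.32241913e-01 -5.54412477e-01 -4.52117966e-04]
tool-frame delta cm to TCP above bar [ 1.81998971 -2.03799972 12.32831488] tool x yaw -1.1753140240448159 want -1.1938393259711855
```

View pics/w2o.png

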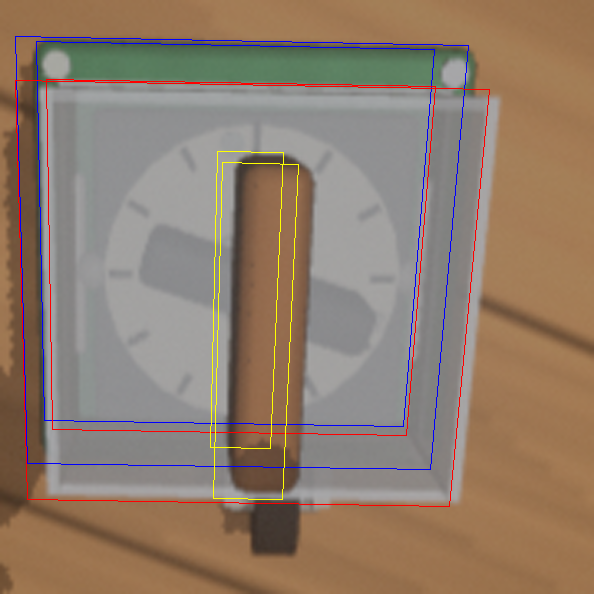

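Call:
move_arm(rows="0 0 0 0 0 0 1;0 0 0 0 0 0 1;0 0 0 0 0 0 1;0 0 0 0 0 0 1;0 0 0 0 0 0 1;0 0 0 0 0 0 1")

```text
time_s: 7.1
eef_pos: [0.496, -0.2354, 0.3041]
eef_rot: [0.0, 0.833, -0.554, 0.0]
wrist_force: [-0.4, -0.3, -0.4]
opening: 1.003
```

Run:
```python
from h import *
from bench import ctrl
import pickle
for i in range(2):
    r=ctrl.camera("wrist"); o=ctrl.get_obs(); K,R,t=cam(r); print(-R.T@t,o["eef_pos"],o["eef_rot"])
pickle.dump((r,o),open("w3.pkl","wb"))
cv2.imwrite("pics/w3z.png",cv2.resize(r["color"][90:270,220:400],None,fx=3.3,fy=3.3,interpolation=cv2.INTER_CUBIC))
```

```text
[ 0.56679564 -0.206295    0.3741538 ] [ 0.4959909  -0.23553987  0.30404893] [ 2.05255598e-05  8.32580654e-01 -5.53903816e-01  1.31069441e-04]
[ 0.56680093 -0.20641501  0.37408509] [ 0.49598077 -0.23560399  0.30398606] [ 2.08764325e-05  8.32553075e-01 -5.53945276e-01  8.85760742e-05]
```

View pics/w3z.png

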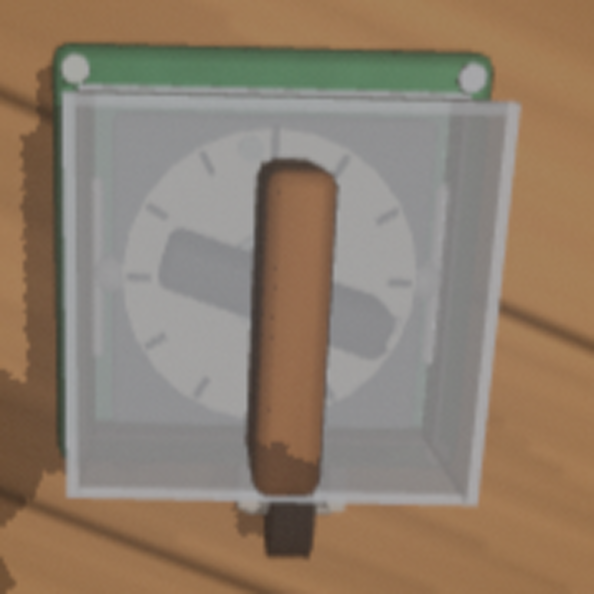

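```bash
cat > fit3.py <<'E'
from h import *
import pickle
from scipy.optimize import least_squares
from scipy.spatial.transform import Rotation as Ro
r,o=pickle.load(open("w3.pkl","rb")); z=cv2.imread("pics/w3z.png")
k=.96
pts=[(( .065,.065,.045),(57,43)),((.065,-.065,.045),(495,52)),((.0535*k,.0565*k,.104),(63,93)),((.0535*k,-.0565*k,.104),(520,103)),((-.0535*k,-.0565*k,.104),(478,503)),((-.0535*k,.0565*k,.104),(68,497)),((.037,0,.14),(299,162)),((-.037,0,.14),(286,493))]
P=np.array([p for p,_ in pts]);U=np.array([u for _,u in pts],float)/3.3+(220-.5,90-.5)
f=lambda v:(proj(r,P@rz(v[2]).T+[v[0],v[1],0])-U).ravel()
s=least_squares(f,[.52,-.25,.4]); print(s.x,s.fun.reshape(-1,2).round(1))
x,y,a=s.x
def box(w,l,z0,z1,col):
    Q=np.array([[sx*w/2,sy*l/2,zz] for zz in (z0,z1) for sx,sy in ((1,1),(1,-1),(-1,-1),(-1,1))])@rz(a).T+[x,y,0]
    q=((proj(r,Q)-(220,90)+.5)*3.3).astype(int)
    for g in (q[:4],q[4:]): cv2.polylines(z,[g.reshape(-1,1,2)],True,col,1)
box(.13,.13,0,.045,(255,0,0)); box(.107,.113,.045,.104,(0,0,255)); box(.076,.016,.104,.14,(0,255,255))
cv2.imwrite("pics/w3o.png",z)
q=o["eef_rot"]; M=Ro.from_quat([q[1],q[2],q[3],q[0]]).as_matrix()
print("tool-frame delta cm", M.T@(np.array([x,y,.126+.0539])-o["eef_pos"])*100,"tool x yaw",np.arctan2(M[1,0],M[0,0]), "want",a-np.pi/2)
# knob wing ends, top z=.094
A=back(r,(np.array([180,255])/3.3+(219.5,89.5)),.09); B=back(r,(np.array([372,327])/3.3+(219.5,89.5)),.085)
print(A,B,(A+B)/2,"yaw A->B",np.arctan2(*(B-A)[1::-1])-a)
E
python3 fit3.py
```

```text
[ 0.52384492 -0.25029167  0.37751427] [[-2.6 -1.2]
 [ 1.5 -1.1]
 [ 0.4 -0.2]
 [-0.9 -0.3]
 [-0.9 -0.8]
 [ 0.5 -1.3]
 [ 1.3  2.8]
 [ 0.3  1.1]]
tool-frame delta cm [ 2.42900398 -2.00197187 12.40914719] tool x yaw -1.174191164701015 want -1.1932820551781282
[ 0.5242152  -0.22222016  0.09      ] [ 0.52555912 -0.27837899  0.085     ] [ 0.52488716 -0.25029957  0.0875    ] yaw A->B -1.9243843489241996
```

View pics/w3o.png

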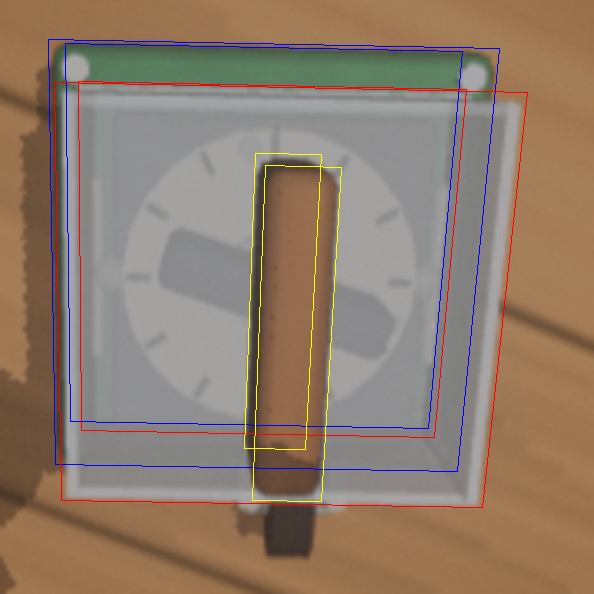

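Call:
move_arm(rows="1.2 -1 1 0 0 1.1 1;1.2 -1 2 0 0 0 1;0 0 2.2 0 0 0 1;0 0 2 0 0 0 1;0 0 2 0 0 0 1;0 0 1.5 0 0 0 1;0 0 1 0 0 0 1;0 0 0.5 0 0 0 1;0 0 0 0 0 0 1;0 0 0 0 0 0 1;0 0 0 0 0 0 1")

```text
time_s: 8.3
eef_pos: [0.524, -0.2508, 0.1829]
eef_rot: [0.0, 0.827, -0.562, 0.001]
wrist_force: [0.8, -0.2, -0.8]
opening: 0.999
```

Run:
```python
from h import *
from bench import ctrl
r=ctrl.camera("wrist"); cv2.imwrite("pics/w4.png",r["color"])
r=ctrl.camera("scene"); cv2.imwrite("pics/s4.png",cv2.resize(r["color"][80:230,180:380],None,fx=4,fy=4))
```

```text
(no output)
```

View pics/w4.png

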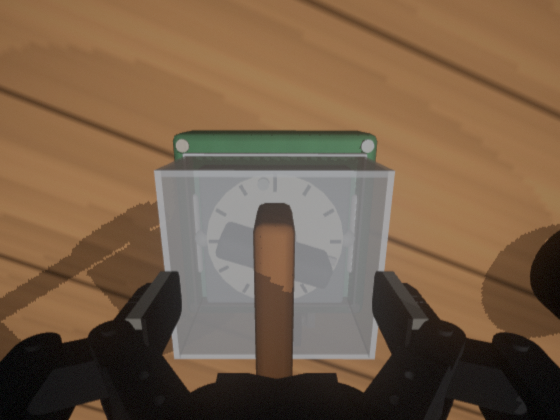

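View pics/s4.png

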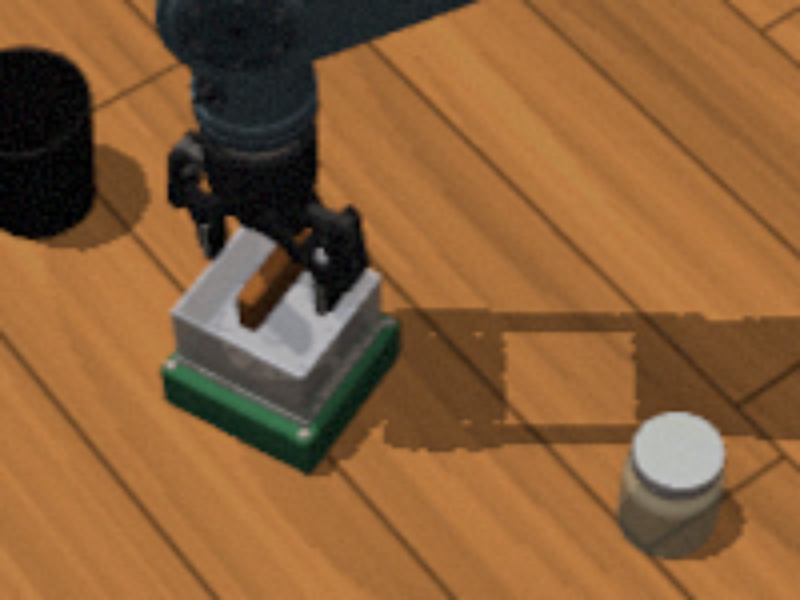

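Call:
move_arm(rows="0 0 0 0 0 0 0.5;0 0 0 0 0 0 0;0 0 0 0 0 0 0;0 0 0 0 0 0 0;0 0 0 0 0 0 0;0 0 0 0 0 0 0;0 0 0 0 0 0 0;0 0 0 0 0 0 0")

```text
time_s: 9.2
eef_pos: [0.5235, -0.2503, 0.1819]
eef_rot: [-0.0, 0.827, -0.562, -0.0]
wrist_force: [-0.5, 1.5, 1.3]
opening: 0.181
```

Call:
move_arm(rows="0 0 -0.3 0 0 0 0;0 0 -0.3 0 0 0 0;0 0 -0.3 0 0 0 0;0 0 -0.3 0 0 0 0;0 0 -0.3 0 0 0 0;0 0 0 0 0 0 0;0 0 0 0 0 0 0")

```text
time_s: 9.9
eef_pos: [0.5238, -0.2506, 0.1975]
eef_rot: [0.0, 0.827, -0.562, 0.001]
wrist_force: [-0.5, 0.2, -3.4]
opening: 0.179
```

Call:
move_arm(rows="0 0 -1 0 0 0 0;0 0 -1.5 0 0 0 0;0 0 -1.5 0 0 0 0;0 0 -1.5 0 0 0 0;0 0 -1.5 0 0 0 0;0 0 -1.5 0 0 0 0;0 0 -1.5 0 0 0 0;0 0 0 0 0 0 0;0 0 0 0 0 0 0;0 0 0 0 0 0 0")

```text
time_s: 10.9
eef_pos: [0.5231, -0.2501, 0.2959]
eef_rot: [-0.0, 0.827, -0.562, -0.001]
wrist_force: [-0.2, -0.8, -4.0]
opening: 0.176
```

Run:
```python
from h import *
from bench import ctrl
from scipy.spatial.transform import Rotation as Ro
r=ctrl.camera("scene"); cv2.imwrite("pics/s5.png",cv2.resize(r["color"][60:230,180:380],None,fx=3.5,fy=3.5))
r=ctrl.camera("wrist"); cv2.imwrite("pics/w5.png",r["color"])
o=ctrl.get_obs();q=o["eef_rot"]; M=Ro.from_quat([q[1],q[2],q[3],q[0]]).as_matrix()
print(o["eef_pos"],o["opening"],"to board, cm tool", M.T@(np.array([.5885,.262,.3])-o["eef_pos"])*100,np.arctan2(M[1,0],M[0,0]))
```

```text
[ 0.52314878 -0.25014729  0.29572669] 0.17667454766088608 to board, cm tool [-45.21070587 -24.93371992  -0.37493409] -1.193705455193189
```

View pics/s5.png

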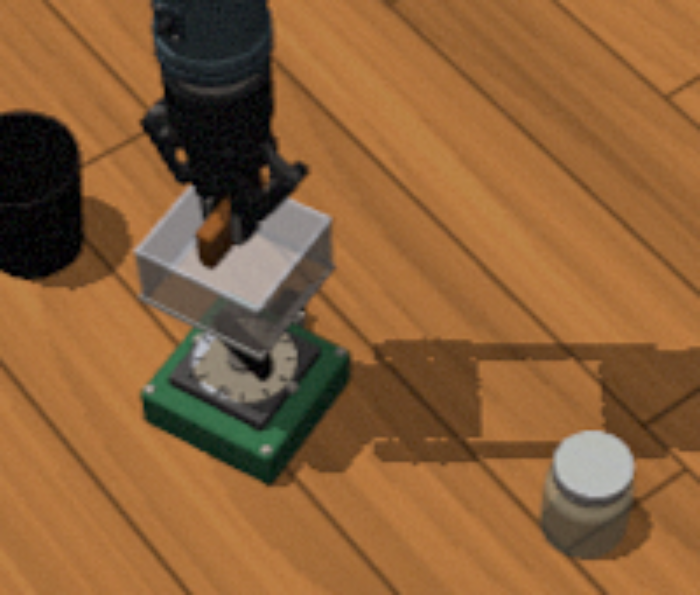

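View pics/w5.png

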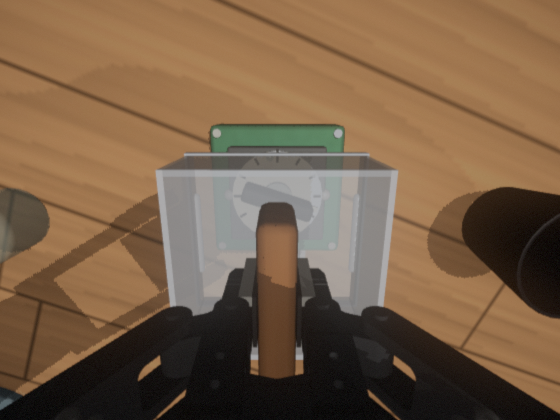

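Call:
move_arm(rows="-1 -0.5 0 0 0 0 0;-2 -1 0 0 0 0 0;-2.5 -1.4 0 0 0 0 0;-2.5 -1.4 0 0 0 0 0;-2.5 -1.4 0 0 0 0 0;-2.5 -1.4 0 0 0 0 0;-2.5 -1.4 0 0 0 0 0;-2.5 -1.4 0 0 0 0 0;-2.5 -1.4 0 0 0 0 0;-2.5 -1.4 0 0 0 0 0;-2.5 -1.4 0 0 0 0 0;-2.5 -1.4 0 0 0 0 0;-2.5 -1.4 0 0 0 0 0;-2.5 -1.4 0 0 0 0 0;-2.5 -1.4 0 0 0 0 0;-2.5 -1.4 0 0 0 0 0;-2.5 -1.3 0 0 0 0 0;-2.5 -1.3 0 0 0 0 0;-2 -1 0 0 0 0 0;-1.2 -0.7 0 0 0 0 0")

```text
time_s: 13.0
eef_pos: [0.5886, 0.275, 0.2963]
eef_rot: [0.0, 0.828, -0.561, -0.001]
wrist_force: [0.1, 0.1, -3.4]
opening: 0.178
```

Call:
move_arm(rows="-1.5 -0.4 0 0 0 0 0;0 0 2 0 0 0 0;0 0 2 0 0 0 0;0 0 2 0 0 0 0;0 0 2 0 0 0 0;0 0 2 0 0 0 0;0 0 1.5 0 0 0 0;0 0 0.6 0 0 0 0;0 0 0 0 0 0 0;0 0 0 0 0 0 0;0 0 0 0 0 0 0;0 0 0 0 0 0 0")

```text
time_s: 14.2
eef_pos: [0.5883, 0.2883, 0.1771]
eef_rot: [-0.001, 0.827, -0.562, 0.001]
wrist_force: [0.8, -0.1, -3.3]
opening: 0.177
```

Run:
```python
from h import *
from bench import ctrl
r=ctrl.camera("scene"); cv2.imwrite("pics/s6.png",cv2.resize(r["color"][190:390,250:450],None,fx=3,fy=3))
r=ctrl.camera("wrist"); cv2.imwrite("pics/w6.png",r["color"])
o=ctrl.get_obs();print(o["eef_pos"],o["wrist_force"],o["q"])
```

```text
[0.58806767 0.28817343 0.17665063] [ 0.74754272 -0.40968442 -3.12452342] [ 2.74778756e-01  4.81890178e-01  1.48809175e+00 -3.48457149e-07
  1.17041712e+00  1.46842961e+00]
```

View pics/s6.png

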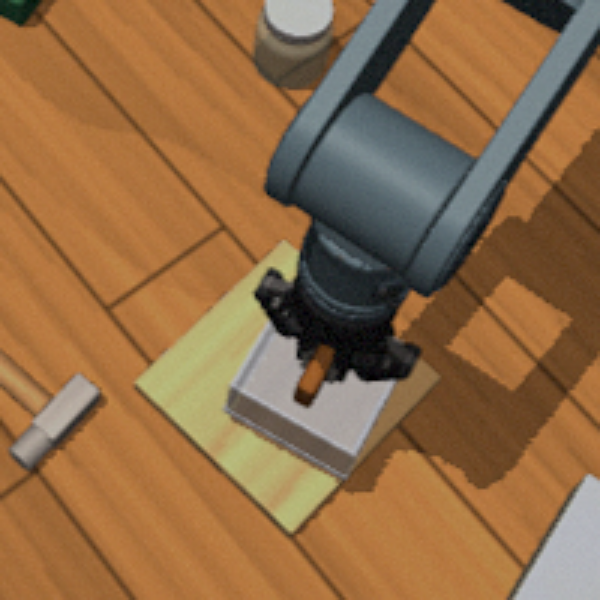

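View pics/w6.png

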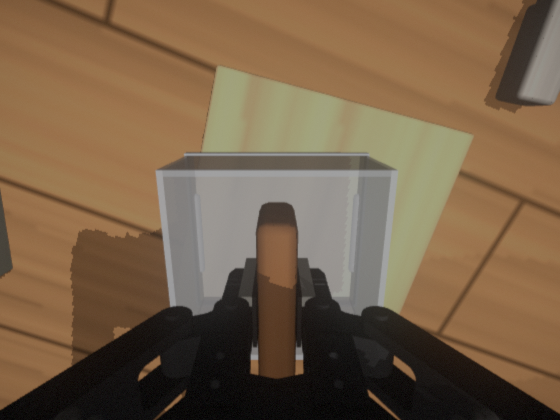

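Call:
move_arm(rows="1.2 0.5 0 0 0 0 0;1.2 0.5 0 0 0 0 0;0 0 0.5 0 0 0 0;0 0 0.5 0 0 0 0;0 0 0.4 0 0 0 0;0 0 0.2 0 0 0 0;0 0 0.2 0 0 0 0;0 0 0.2 0 0 0 0;0 0 0 0 0 0 0;0 0 0 0 0 0 0;0 0 0 0 0 0 0")

```text
time_s: 15.4
eef_pos: [0.5874, 0.2622, 0.1561]
eef_rot: [-0.0, 0.827, -0.562, 0.0]
wrist_force: [-0.9, -0.4, -3.6]
opening: 0.174
```

Call:
move_arm(rows="0 0 0.1 0 0 0 0;0 0 0.1 0 0 0 0;0 0 0 0 0 0 0;0 0 0 0 0 0 0;0 0 0 0 0 0 0")

```text
time_s: 15.9
eef_pos: [0.5875, 0.2622, 0.1549]
eef_rot: [-0.0, 0.827, -0.562, 0.0]
wrist_force: [-3.7, -0.8, 6.2]
opening: 0.179
```

Contact (vertical force changed sign): the hood is resting. Release.

Call:
move_arm(rows="0 0 0 0 0 0 0.5;0 0 0 0 0 0 1;0 0 0 0 0 0 1;0 0 0 0 0 0 1;0 0 0 0 0 0 1;0 0 0 0 0 0 1;0 0 0 0 0 0 1;0 0 0 0 0 0 1;0 0 0 0 0 0 1")

```text
time_s: 16.8
eef_pos: [0.5873, 0.2621, 0.1539]
eef_rot: [0.0, 0.827, -0.562, -0.0]
wrist_force: [0.1, -0.5, -0.1]
opening: 0.999
```

Call:
move_arm(rows="0 0 -1 0 0 0 1;0 0 -2 0 0 0 1;0 0 -3 0 0 0 1;0 0 -3 0 0 0 1;0 0 -3 0 0 0 1;0 0 -2 0 0 0 1;0 0 -1 0 0 0 1;0 0 0 0 0 0 1")

```text
time_s: 17.6
eef_pos: [0.5879, 0.2623, 0.3061]
eef_rot: [-0.001, 0.827, -0.562, 0.001]
wrist_force: [0.3, 0.3, -0.2]
opening: 0.999
```

Run:
```python
from h import *
from bench import ctrl
r=ctrl.camera("scene"); cv2.imwrite("pics/s7.png",r["color"])
r=ctrl.camera("wrist"); cv2.imwrite("pics/w7.png",r["color"])
o=ctrl.get_obs();print(o["eef_pos"],o["opening"])
```

```text
[0.58689099 0.26195033 0.30296793] 0.9998225077357843
```

View pics/s7.png

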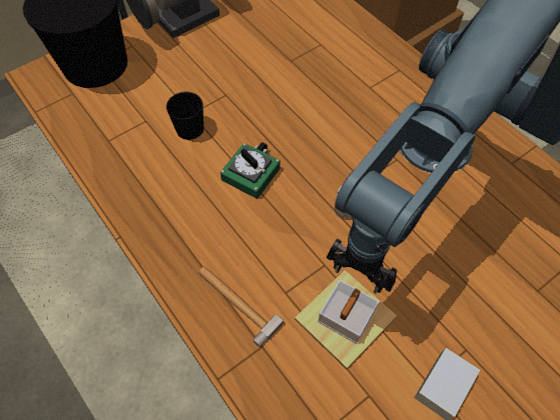

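View pics/w7.png

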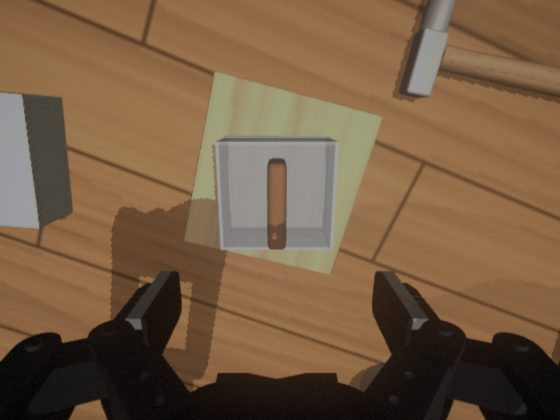

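Call:
move_arm(rows="0 0 0 0 0 -8.5 1;0 0 0 0 0 -8.5 1;0 0 0 0 0 -8.5 1;0 0 0 0 0 -8.5 1;0 0 0 0 0 -8.5 1;0 0 0 0 0 -8.5 1;0 0 0 0 0 -8.5 1;0 0 0 0 0 -8.5 1;0 0 0 0 0 -1.8 1")

```text
time_s: 18.6
eef_pos: [0.5865, 0.2619, 0.3015]
eef_rot: [0.0, 1.0, 0.015, -0.002]
wrist_force: [0.2, 0.1, 0.1]
opening: 0.998
```

Call:
move_arm(rows="-0.2 1.5 0 0 0 0 1;-0.5 3 0 0 0 0 1;-0.5 3 0 0 0 0 1;-0.5 3 0 0 0 0 1;-0.5 3 0 0 0 0 1;-0.5 3 0 0 0 0 1;-0.4 3 0 0 0 0 1;-0.4 3 0 0 0 0 1;-0.4 3 0 0 0 0 1;-0.4 3 0 0 0 0 1;-0.4 3 0 0 0 0 1;-0.4 3 0 0 0 0 1;-0.4 3 0 0 0 0 1;-0.4 3 0 0 0 0 1;-0.4 3 0 0 0 0 1;-0.4 3 0 0 0 0 1;-0.4 3 0 0 0 0 1;-0.4 1.5 0 0 0 0 1;0 0 0 0 0 0 1;0 0 0 0 0 0 1")

```text
time_s: 20.6
eef_pos: [0.5243, -0.2491, 0.3033]
eef_rot: [-0.001, 1.0, 0.012, -0.0]
wrist_force: [0.9, -0.0, -0.4]
opening: 1.005
```

Call:
move_arm(rows="0 0 0 0 0 0 1;0 0 0 0 0 0 1;0 0 0 0 0 0 1")

```text
time_s: 20.9
eef_pos: [0.5251, -0.2486, 0.304]
eef_rot: [-0.0, 1.0, 0.013, 0.0]
wrist_force: [-0.1, 0.4, 0.1]
opening: 0.999
```

Run:
```python
from h import *
from bench import ctrl
import pickle
r=ctrl.camera("wrist"); o=ctrl.get_obs(); pickle.dump((r,o),open("w8.pkl","wb")); print(o["eef_pos"],o["eef_rot"])
cv2.imwrite("pics/w8.png",r["color"])
K,R,t=cam(r); print(-R.T@t)
for n in ["reset_knob","counter"]: print([(d["bbox"],d["confidence"]) for d in ctrl.look_for("wrist",n)])
```

```text
[ 0.5251093  -0.24881466  0.30402308] [1.80274153e-05 9.99917004e-01 1.28831436e-02 9.22567307e-05]
[ 0.52468335 -0.17348235  0.37403069]
[([258.6, 158.9, 286.0, 235.1], 0.93)]
[([188.7, 103.3, 352.2, 262.3], 0.63)]
```

View pics/w8.png

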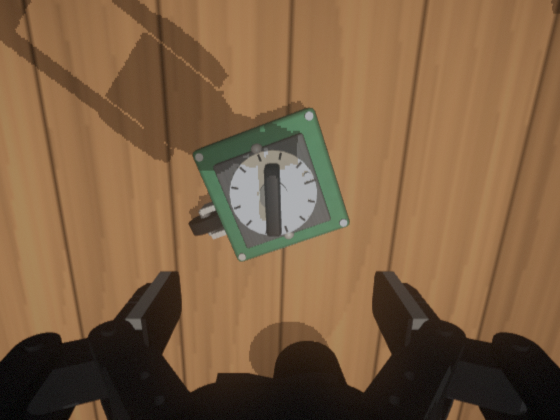

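Run:
```python
from h import *
import pickle
r,o=pickle.load(open("w8.pkl","rb"))
cv2.imwrite("pics/w8z.png",cv2.resize(r["color"][90:270,180:360],None,fx=3.3,fy=3.3,interpolation=cv2.INTER_CUBIC))
```

```text
(no output)
```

View pics/w8z.png

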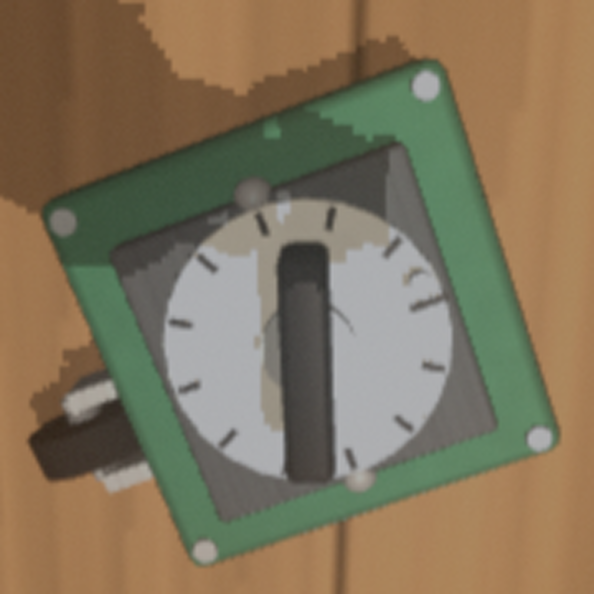

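Run:
```python
from h import *
import pickle
from scipy.optimize import least_squares
from scipy.spatial.transform import Rotation as Ro
r,o=pickle.load(open("w8.pkl","rb")); z=cv2.imread("pics/w8z.png")
pts=[((-.065,.065,.045),(42,204)),((.065,.065,.045),(440,60)),((.065,-.065,.045),(560,443)),((-.065,-.065,.045),(193,568)),((0,0,.061),(308.5,340)),((.04,0,.061),(428,303))]
P=np.array([p for p,_ in pts]);C=lambda u:np.array(u,float)/3.3+(180-.5,90-.5)
U=np.array([C(u) for _,u in pts])
f=lambda v:(proj(r,P@rz(v[2]).T+[v[0],v[1],0])-U).ravel()
s=least_squares(f,[.52,-.25,.4]); print(s.x,s.fun.reshape(-1,2).round(1))
x,y,a=s.x
A=back(r,C((304,283)),.094);B=back(r,C((310.5,481)),.094)
print(A,B,(A+B)/2,"len",np.linalg.norm(B-A),"yaw",np.arctan2(*(B-A)[1::-1]),"theta",a-np.arctan2(*(B-A)[1::-1]))
q=o["eef_rot"]; M=Ro.from_quat([q[1],q[2],q[3],q[0]]).as_matrix()
print("delta cm",M.T@(np.array([x,y,.089+.0539])-o["eef_pos"])*100,"toolx",np.arctan2(M[1,0],M[0,0]))
for th in [1.92]:
    w=a-th
    for (w2,l,zz) in [(.064,.014,.094),(.064,.014,.066),(.08,.005,.064)]:
        Q=np.array([[sx*w2/2,sy*l/2,zz] for sx,sy in ((1,1),(1,-1),(-1,-1),(-1,1))])@rz(w).T+[x,y,0]
        cv2.polylines(z,[((proj(r,Q)-(180,90)+.5)*3.3).astype(int).reshape(-1,1,2)],True,(0,0,255),1)
cv2.imwrite("pics/w8o.png",z)
```

```text
[ 0.52287047 -0.25012296  0.36720378] [[-3.5 -0.3]
 [ 1.1 -2.9]
 [ 1.7  2.6]
 [-1.   2. ]
 [-0.5  1.2]
 [ 2.2 -1.1]]
[ 0.52196493 -0.22574864  0.094     ] [ 0.52499287 -0.28092411  0.094     ] [ 0.5234789  -0.25333638  0.094     ] len 0.055258485993223444 yaw -1.5159730195302903 theta 1.8831767996991704
delta cm [-0.23014434  0.12439889 16.11227082] toolx 0.025767003613388115
```

View pics/w8o.png

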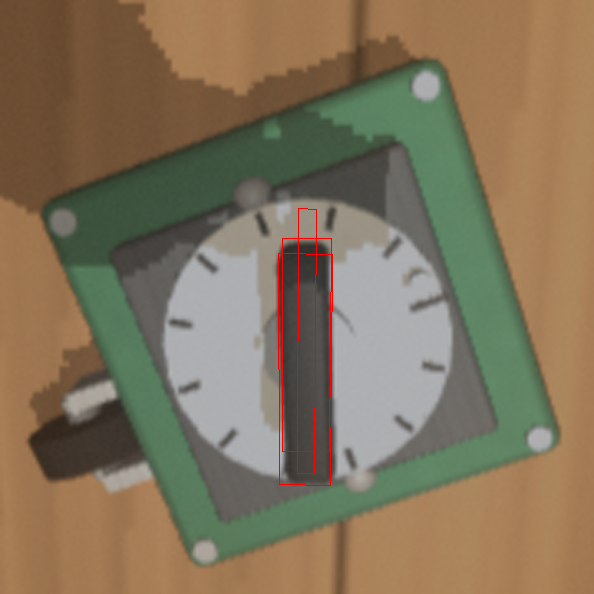

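Call:
move_arm(rows="-0.2 0.1 1 0 0 0 1;0 0 2.5 0 0 -1.4 1;0 0 3 0 0 0 1;0 0 3 0 0 0 1;0 0 3 0 0 0 1;0 0 2 0 0 0 1;0 0 1.1 0 0 0 1;0 0 0.5 0 0 0 1;0 0 0 0 0 0 1;0 0 0 0 0 0 1;0 0 0 0 0 0 1;0 0 0 0 0 0 0.5;0 0 0 0 0 0 0.15;0 0 0 0 0 0 0;0 0 0 0 0 0 0;0 0 0 0 0 0 0;0 0 0 0 0 0 0;0 0 0 0 0 0 0;0 0 0 0 0 0 0")

```text
time_s: 22.95
eef_pos: [0.522, -0.2507, 0.1431]
eef_rot: [-0.0, 1.0, 0.025, -0.001]
wrist_force: [-6.5, 0.1, 5.2]
opening: 0.15
```

Run:
```python
from h import *
from bench import ctrl
r=ctrl.camera("wrist"); cv2.imwrite("pics/w9.png",r["color"])
o=ctrl.get_obs();print(o["eef_pos"],o["opening"],o["wrist_force"],o["torque"],o["q"])
```

```text
[ 0.5220006  -0.2506823   0.14316897] 0.15370242190644567 [-5.70598769 -0.49353447  5.78998896] [0.04665602 0.88089789 0.02601431] [-6.52047827e-01  3.83389036e-01  1.70858612e+00 -1.37962069e-03
  1.05168799e+00 -7.00724937e-01]
```

View pics/w9.png

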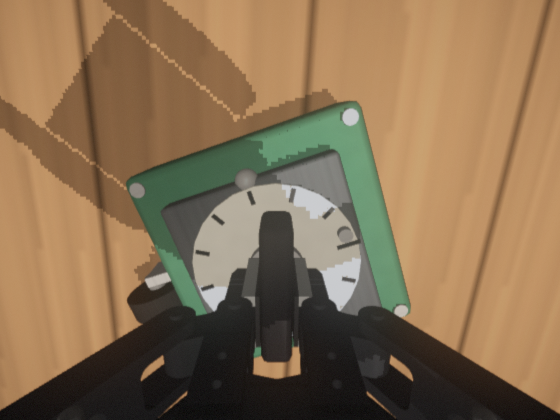

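Call:
move_arm(rows="-0.05 0 0 0 0 -4 0;0 0 0 0 0 -7 0;0 0 0 0 0 -7 0;0 0 0 0 0 -7 0;0 0 0 0 0 -7 0;0 0 0 0 0 -7 0;0 0 0 0 0 -7 0;0 0 0 0 0 -7 0;0 0 0 0 0 -7 0;0 0 0 0 0 -7 0;0 0 0 0 0 -7 0;0 0 0 0 0 -7 0;0 0 0 0 0 -7 0;0 0 0 0 0 -7 0;0 0 0 0 0 -4 0;0 0 0 0 0 -3 0;0 0 0 0 0 0 0;0 0 0 0 0 0 0")

```text
time_s: 24.8
eef_pos: [0.5219, -0.2505, 0.1432]
eef_rot: [-0.001, 0.61, 0.792, -0.0]
wrist_force: [-4.1, 2.1, 5.1]
opening: 0.154
```

Run:
```python
from h import *
from bench import ctrl
from scipy.spatial.transform import Rotation as Ro
r=ctrl.camera("wrist"); cv2.imwrite("pics/w10.png",r["color"])
o=ctrl.get_obs();q=o["eef_rot"];M=Ro.from_quat([q[1],q[2],q[3],q[0]]).as_matrix()
print(o["eef_pos"],o["opening"],o["wrist_force"],o["torque"],o["q"][5],np.arctan2(M[1,0],M[0,0]))
```

```text
[ 0.52190685 -0.25053424  0.14315294] 0.15030111161457074 [-3.34290599  1.33469432  5.80588792] [0.32868517 0.69879786 0.10025854] -2.480394633302399 1.8283706429739595
```

View pics/w10.png

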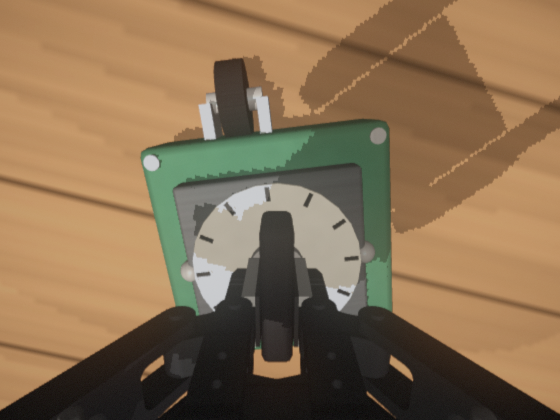

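Call:
move_arm(rows="0 0 0 0 0 -2 0;0 0 0 0 0 -2 0;0 0 0 0 0 -1.5 0;0 0 0 0 0 0 0;0 0 0 0 0 0 0")

```text
time_s: 25.35
eef_pos: [0.5219, -0.2505, 0.1432]
eef_rot: [-0.001, 0.572, 0.82, -0.0]
wrist_force: [-3.8, 0.8, 5.7]
opening: 0.15
```

```bash
cat > st.py <<'E'
from h import *
from bench import ctrl
from scipy.spatial.transform import Rotation as Ro
o=ctrl.get_obs();q=o["eef_rot"];M=Ro.from_quat([q[1],q[2],q[3],q[0]]).as_matrix()
print(o["time_s"],o["eef_pos"],o["opening"],o["wrist_force"],o["torque"],o["q"][5],np.arctan2(M[1,0],M[0,0]))
E
python3 st.py
```

```text
25.35 [ 0.52190247 -0.25053126  0.14315718] 0.1503254090415648 [-3.75776969  0.76766318  5.72534751] [3.64903747e-01 7.03987049e-01 6.53310188e-04] -2.576405763705978 1.9243773077132922
```

Call:
move_arm(rows="0 0 0 0 0 -1.5 0;0 0 0 0 0 0 0;0 0 0 0 0 0 0")

```text
time_s: 25.65
eef_pos: [0.5219, -0.2505, 0.1432]
eef_rot: [-0.001, 0.561, 0.828, -0.0]
wrist_force: [-4.0, 0.9, 6.2]
opening: 0.154
```

```bash
python3 st.py
```

```text
25.65 [ 0.52190673 -0.250541    0.14315639] 0.15363095453945155 [-4.02093713  0.9083318   6.15066628] [ 0.32149859  0.74766725 -0.08107191] -2.602317327302106 1.9501990930618718
```

Call:
move_arm(rows="0 0 0 0 0 -1.5 0;0 0 0 0 0 0 0;0 0 0 0 0 0 0")

```text
time_s: 25.95
eef_pos: [0.5219, -0.2506, 0.1432]
eef_rot: [-0.001, 0.551, 0.835, 0.0]
wrist_force: [-4.1, 0.5, 5.3]
opening: 0.152
```

```bash
python3 st.py
```

```text
25.95 [ 0.52189903 -0.25060998  0.14317176] 0.151709928482195 [-4.11741898  0.54885628  5.2952897 ] [ 0.28636685  0.80773042 -0.83556479] -2.627326500963376 1.9745920566848993
```

Call:
move_arm(rows="0 0 0 0 0 -1.5 0;0 0 0 0 0 0 0;0 0 0 0 0 0 0;0 0 0 0 0 0 0;0 0 0 0 0 0 0")

```text
time_s: 26.45
eef_pos: [0.5219, -0.2506, 0.1432]
eef_rot: [-0.001, 0.54, 0.841, 0.0]
wrist_force: [-3.9, 2.5, 6.2]
opening: 0.15
```

```bash
python3 st.py
```

```text
26.45 [ 0.52186349 -0.25060345  0.14317215] 0.14975949603759914 [-3.901619    2.49878824  6.20686982] [ 0.27003683  0.80577282 -1.31725512] -2.6526350256009055 1.9995574392688544
```

Call:
move_arm(rows="0 0 0 0 0 0 0.3;0 0 0 0 0 0 1;0 0 0 0 0 0 1;0 0 0 0 0 0 1;0 0 0 0 0 0 1;0 0 0 0 0 0 1;0 0 0 0 0 0 1;0 0 -1 0 0 0 1;0 0 -2 0 0 0 1;0 0 -3 0 0 0 1;0 0 -3 0 0 0 1;0 0 -3 0 0 0 1;0 0 -3 0 0 0 1;0 0 -1 0 0 0 1;0 0 0 0 0 0 1;0 0 0 0 0 0 1;0 0 0 0 0 0 1;0 0 0 0 0 0 1")

```text
time_s: 28.25
eef_pos: [0.5218, -0.2503, 0.3011]
eef_rot: [-0.002, 0.539, 0.842, 0.0]
wrist_force: [0.6, 0.2, -0.2]
opening: 1.002
```

```bash
python3 st.py
python3 - <<'E'
from h import *
from bench import ctrl
r=ctrl.camera("wrist"); im=r["color"]
z=cv2.resize(im[90:270,180:360],None,fx=3.3,fy=3.3,interpolation=cv2.INTER_CUBIC); cv2.imwrite("pics/w11z.png",z)
x,y,a=.523,-.2505,.372
for (w2,l,zz,off) in [(.064,.014,.094,0),(.08,.005,.064,0)]:
    Q=np.array([[sx*w2/2,sy*l/2,zz] for sx,sy in ((1,1),(1,-1),(-1,-1),(-1,1))])@rz(a).T+[x,y,0]
    cv2.polylines(z,[((proj(r,Q)-(180,90)+.5)*3.3).astype(int).reshape(-1,1,2)],True,(0,0,255),1)
cv2.imwrite("pics/w11o.png",z)
cv2.imwrite("pics/s11.png",ctrl.camera("scene")["color"])
E
```

```text
28.25 [ 0.52182634 -0.25029358  0.30106997] 1.002066935080498 [ 0.60078538  0.22416947 -0.19937377] [ 0.02013011 -0.01517478  0.01590008] -2.6559692768568537 2.003768035342538
```

View pics/w11z.png

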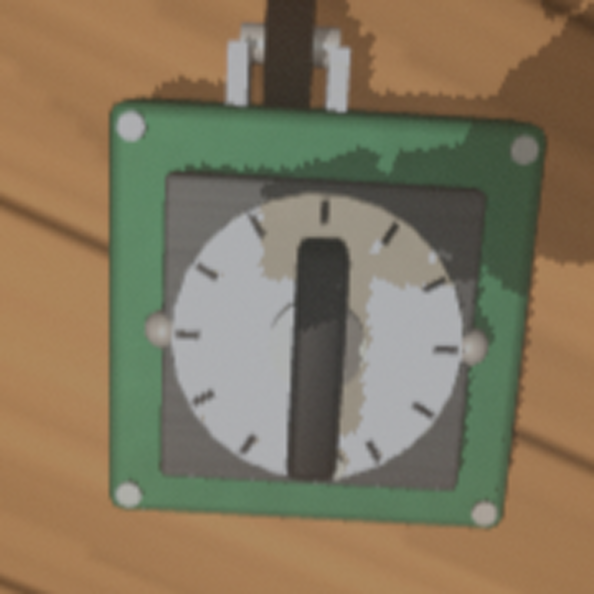

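View pics/w11o.png

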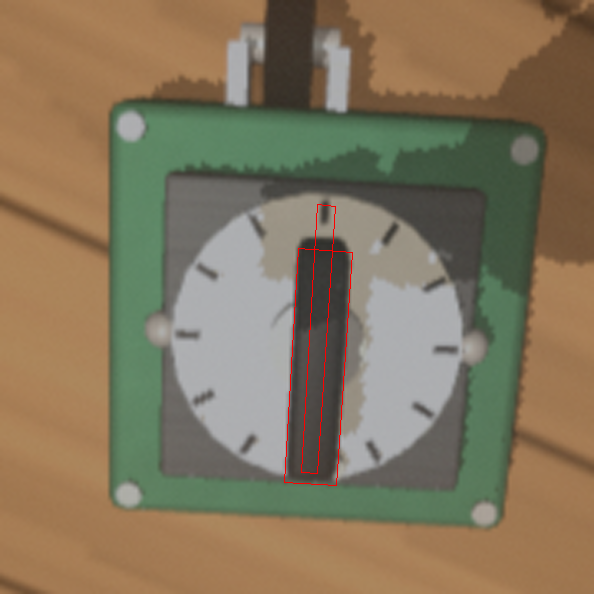

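View pics/s11.png

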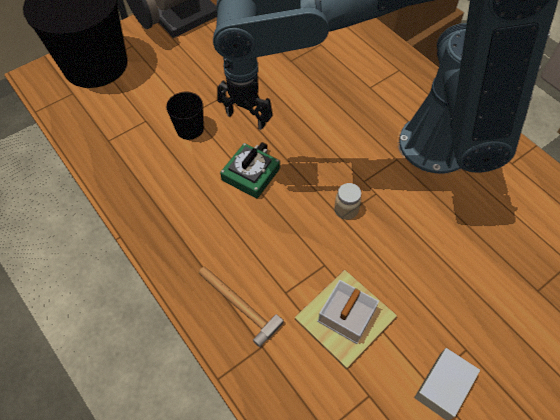

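Run:
```python
from h import *
from bench import ctrl
from scipy.optimize import least_squares
r=ctrl.camera("wrist"); C=lambda u:np.array(u,float)/3.3+(180-.5,90-.5)
z=cv2.resize(r["color"][90:270,180:360],None,fx=3.3,fy=3.3,interpolation=cv2.INTER_CUBIC)
Z=.061
m={s:back(r,C(u),Z)[:2] for s,u in dict(m3=(188,334),m9=(446,349),a=(257,225),a2=(375,450),b=(207,271),b2=(424,410),c=(204,398),c2=(433,284),d=(248,443),d2=(389,233)).items()}
ang=lambda p,q:np.arctan2(*(q-p)[::-1])
# marks every 30deg: opposite pairs
L=[("m3","m9",90),("a","a2",0),("b","b2",0),("c","c2",0),("d","d2",0)]
for p,q,_ in L:
    v=ang(m[p],m[q]); print(p,q,"mod30deg yaw rad",(v+np.pi/12)%(np.pi/6)-np.pi/12, np.linalg.norm(m[p]-m[q]), (m[p]+m[q])/2)
g=cv2.cvtColor(z,cv2.COLOR_BGR2GRAY)
# wing edges: dark threshold per row
xs=[];
for y in range(300,465,5):
    row=g[y]; d=np.nonzero(row[270:375]<105)[0]+270
    xs.append((y,d.min(),d.max()))
xs=np.array(xs); 
for k in (1,2):
    P=np.array([back(r,C((x,y)),.094)[:2] for y,x in xs[:,[0,k]]])
    print("edge yaw",np.arctan2(*np.linalg.svd(P-P.mean(0))[2][0][::-1])%np.pi)
print(xs[::6])
```

```text
m3 m9 mod30deg yaw rad -0.1498683043002485 0.07608206572800259 [ 0.52356286 -0.25087553]
a a2 mod30deg yaw rad -0.1416878705932359 0.07625774660125464 [ 0.52335837 -0.25078985]
b b2 mod30deg yaw rad -0.14849271559954563 0.07642523220667125 [ 0.5236153  -0.25074771]
c c2 mod30deg yaw rad -0.14144022359503067 0.07571297718265059 [ 0.52373884 -0.25098453]
d d2 mod30deg yaw rad -0.1463076959606187 0.07577382308677821 [ 0.52353871 -0.25115891]
edge yaw 0.37689391284254675
edge yaw 0.42933778070901085
[[300 296 348]
 [330 295 348]
 [360 294 346]
 [390 292 343]
 [420 291 341]
 [450 289 374]]
```

Run:
```python
from h import *
from bench import ctrl
r=ctrl.camera("top"); print([(d["bbox"],d["confidence"]) for n in("hood","board") for d in ctrl.look_for("top",n)[:1]])
cv2.imwrite("pics/t12.png",cv2.resize(r["color"][150:300,60:480],None,fx=1.9,fy=1.9))
```

```text
[([163.3, 189.1, 207.0, 236.2], 0.81), ([155.5, 182.3, 215.7, 248.9], 0.97)]
```

View pics/t12.png

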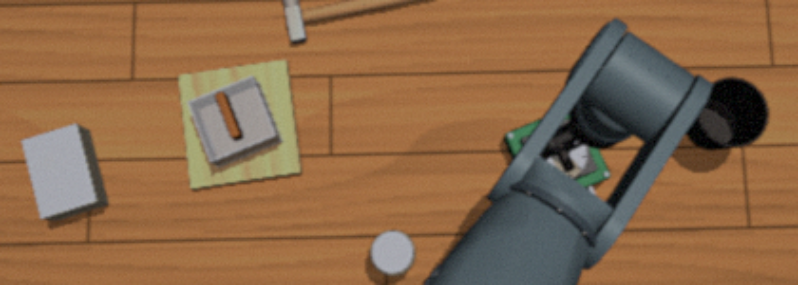

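The hood is upright and central on the board, with the other objects where they were.

```bash
python3 -c "
from bench import ctrl
print(ctrl.hand_in())"
```

```text
the job is handed in; nothing more can be done
None
```

I pulled the hood straight up off its catches and stood it on the plywood board. Then I turned the reset knob anticlockwise onto its zero stop, and handed the job in at about 28 s of the 64 s allowed. No verdict was reported.

- **Hood:** I lowered it until it touched the board, let go, and the gripper came away cleanly. The camera pictures show it upright near the middle of the board. The gripper released it within a few millimetres of the board centre I had measured.
- **Knob:** The wrist torque rose to about 1.3 N m against the stop. After release, the wing's left edge lay at 0.377 rad and the dial marks gave the counter at 0.378 rad, so it is on zero within about 0.01 rad. The right-edge reading (0.43 rad) disagreed, but at least one of its points was picked up off the wing, so I did not use it.
- **Surroundings:** The last top picture shows the jar, tub and foam block where they started, and the hammer, partly out of frame, also looks unmoved. I judged this by eye and did not measure it. The gripper was open, clear of everything, with almost no wrist force.

On the way to the board I overshot by 26 mm. I corrected that before setting the hood down.

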